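Stand the fallen vase in the work holder and lock it

ROBOT

A 6-joint arm with a two-finger parallel gripper is mounted at the origin on the work surface. World frame = base frame: x ahead of the robot, y to its left, z up, the work surface at z = 0. Lengths are in m, angles in rad, forces in N, time in s.
With the tool pointing down it reaches from about 0.375 to 0.975 m from the base axis. Payload 3.8 kg.
Tool frame: the origin (TCP) lies at the very end of the fingers, on their centre line; the grasp point (between the pads) lies 19 mm behind it; z points along the fingers, y is the direction in which the jaws open and shut (so a half turn about z gives the same grasp; the last joint's range is limited). The gripper opens to 88 mm and grips with 3 to 60 N. Pads are 18 mm wide; open, the fingers measure 123 mm over their backs; the gripper's body (75 mm by 187 mm) begins 45 mm behind the grasp point.
Start: joints at [1.288, 0.264, 1.604, -0, 1.274, -0.037], TCP at [0.164, 0.655, 0.216] pointing down, gripper open.
Joint ranges: [-2.63, 2.63], [-0.94, 2.18], [0.31, 2.57], [-1.31, 4.45], [0, 2.66], [-2.55, 2.55]. Speed limits (rad/s): [2.57, 2.57, 3.14, 3.14, 3.14, 3.14].

INTERFACE

Orientations are given as a rotation vector (axis times angle).
In Python, from rig import env, imaging gives the robot as it stands. Calls block until the motion is done:
- env.move_ptp(position, orientation): joint-space move of the TCP to a pose.
- env.move_linear(position, vel=0.15, attitude=None, stop_force=None): straight line of the TCP; attitude=None keeps the orientation; vel is the mean speed in m/s. With stop_force (N) it stops when the force on the tool has changed by that much, and returns True; else False.
- env.move_j(angles): joint-space move.
- env.set_gripper(opening): opening from 0.0 (shut) to 1.0 (fully open); the grip force is fixed at half the most; returns when the fingers have stopped.
- env.wait(seconds).
- env.inverse_kinematics(position, orientation): joint angles nearest the present ones, or None.
- imaging.camera(name): name is "scene" or "side" or "wrist"; returns a dict with "img" (480x640x3 uint8, blue, green, red), "range_z" (480x640 float32, m along the optical axis (not along the pixel's ray), 0 where there is no reading), "mtx" (3x3 intrinsics, pixels), "R" (3x3) and "t" (3): a world point X has camera coordinates R X + t. Camera axes: x right, y down, z forward; pixel columns grow to the right and rows downward; lengths in m; the calibration is good to about 2 mm. The wrist camera is an equidistant fisheye: a pixel r from the principal point sees the ray r / f radians off the axis. A picture is of the moment at which its call begins.
A pose or a line that the arm cannot do raises env.PlanningError and nothing moves.
- env.job_done(): hands the job in, once; it reports no verdict.
Readings, each from a call of its own:
- env.read_clock(): time.
- env.read_joint_pos(): joint angles.
- env.read_joint_velocities(): joint speeds.
- env.read_tau(): joint torques, N m.
- env.read_ee_pos(): TCP position.
- env.read_tool_rot(): TCP orientation.
- env.read_contact_force(): force on the tool from outside, world axes, zero at the start.
- env.read_moment(): the same for the moment, N m.
- env.read_gripper_width(): opening from 0.0 (shut) to 1.0 (fully open).
Only numpy, scipy, OpenCV 4.12 (cv2) and the standard library are available. Lean on these libraries where they do the work, as an engineer would, in place of code of your own. Each camera call takes 0.05 s, during which the arm holds its last target. There are 200 camera calls.

TASK

The small black vase has toppled over onto the edge of the drying board. Stand it upright in the middle of the steel work holder's plate, between the open jaws, setting it down gently without dropping or banging it, and let go of it there; then turn the holder's lock collar by its thumb pin fully round to the locked mark, so that the jaws close over the vase's foot. Leave the bowl, jar and cup where they stand.

Things in the scene. Friction and masses are not known exactly. Their poses are not given: they have to be found in the camera images.
- vase: Glossy black turned vase, 155 mm tall, 0.18-0.29 kg. Origin: centre of the foot's underside; z axis runs from foot to mouth. Foot: octagon 64 mm across flats (69 over corners), 10 mm thick; waist 32 mm wide at 22 mm; straight round body 44 mm in diameter from 37 to 115 mm up (grip here); solid, with a narrow neck. Starts toppled: a flat of the foot on the bench, axis rising about 22 degrees to the mouth.
- vase_mouth (a point): Centre of the vase's lip (30 mm in diameter), 155 mm along its axis from the foot's underside. At the start it hangs over the drying board; the heading varies.
- board: Fixed drying board of dark wood, 180 x 80 mm, 15 mm thick, on two pale battens; top 45 mm above the bench. Origin: on the bench; the board covers local x -90 to 90 mm and local y 32 to 112 mm. The vase leans on its edge at local y = 32 mm, about 95 mm up from the foot, mouth towards local +y.
- plate_centre (a point): Centre of the top of the work holder's flat round plate (144 mm in diameter), 24 mm above the bench: the vase's foot belongs here, at any heading. Three dark jaws stand 120 degrees apart around it; one is 60 degrees from the locked mark.
- collar (a joint): Angle in rad of the lock collar: a steel ring, 180 mm in diameter, round the plate, whose outward lug carries the thumb pin. 0 is fully open; it grows counter-clockwise seen from above; 1.0 is its end stop, where the lug lies over the locked mark. Starts between 0 and 0.2, turns stiffly (about 1.5 N at the pin) and stays where it is left.
- jaw0: One of three alike jaws on the plate: a block 20 mm wide, top 19.5 mm above the plate, with an inward hook 6 mm thick. Origin: stays near the holder's axis, 0.5 mm above the plate (its x axis points out to the jaw). Collar open: hook tips 46 mm and blocks 56 mm from the centre; locked: 28 and 38 mm. They move 18 mm per rad of collar and nudge a foot that is a little off centre.
- pin_top (a point): Top centre of the thumb pin: an upright round steel pin 14 mm in diameter, standing on the collar's lug 112 mm from the holder's axis; the pin is bare from 24 mm (lug's top) to 70 mm above the bench. The point moves with the collar.
- locked_mark (a point): Outer end of the fixed flat steel bar, 12 mm wide and 12 mm high, that points outward from the holder's base, 152 mm from the axis: the locked mark. Locked, the pin stands in line between the plate's centre and this point.
- bowl: Black bowl, 116 mm across, 65 mm high, standing on the bench; leave alone. Origin: centre of its underside.
- jar: Brown glass jar with white cap, 56 mm in diameter, 85 mm high; leave alone. Origin: centre of its underside.
- cup: White plastic cup, 64 mm across the rim, 75 mm high; leave alone. Origin: centre of its underside.
- holder: The steel work holder as a whole (round base 200 mm in diameter), fixed to the bench. Origin: on its axis, on the bench, 24 mm below the plate's centre.
Not all that is in view belongs to the job. Leave any blue or green look-alike of the vase alone.

How it is judged:
By the outcome, as a careful person would: the job done as asked, in the order asked, and still so for the second after the job is handed in, with the robot touching nothing.
It also fails if it takes over 58 s, if anything falls off the work surface, if the arm or the gripper's body presses on something with over 40 N, if the wrist force passes 120 N, or if a joint passes its speed limit or range.

## Working session

There is one attempt and no reset: what is moved stays moved. The work goes in short steps, each a Python script; the robot and the scene stay as the last script left them, time stands still between calls to the robot, and variables do not carry over. Pictures are saved under pics/ and viewed, about 8 in all and at most 12, crops included, and the job is handed in when it is done.

```bash
mkdir -p pics; ls
cat > h.py <<'E'
from rig import env, imaging
import numpy as np, cv2
from scipy.spatial.transform import Rotation as Ro
def cloud(c):
    z=c["range_z"]; K=c["mtx"]; v,u=np.mgrid[0:480,0:640]
    P=np.stack([(u-K[0,2])/K[0,0]*z,(v-K[1,2])/K[1,1]*z,z],-1)
    W=(P-c["t"])@c["R"]; W[z==0]=np.nan
    return W
def ray(c,u,v,h):
    d=c["R"].T@np.linalg.inv(c["mtx"])@[u,v,1]; o=-c["R"].T@c["t"]
    return o+d*(h-o[2])/d[2]
def proj(c,X):
    p=c["mtx"]@(c["R"]@np.asarray(X)+c["t"]); return p[:2]/p[2]
E
python3 - <<'E'
from h import *
a=imaging.camera("scene");b=imaging.camera("side")
np.savez("s1.npz",**a);np.savez("s2.npz",**b)
cv2.imwrite("pics/scene1.png",a["img"]);cv2.imwrite("pics/side1.png",b["img"])
for c in(a,b):print(-c["R"].T@c["t"],c["R"][2],c["mtx"][0,0])
print(env.read_clock(),env.read_gripper_width(),env.read_tool_rot())
E
```

```text
pics
[ 1.14539628 -0.1479366   0.88094776] [-0.57014959  0.11883098 -0.81290137] 508.0352712080286
[ 0.16325383 -0.7152834   0.97473404] [ 0.37715131  0.55618794 -0.74054835] 587.8137335527795
0.1 1.0014188998584554 [-0.38511828 -3.11759273  0.00314067]
```

View pics/scene1.png

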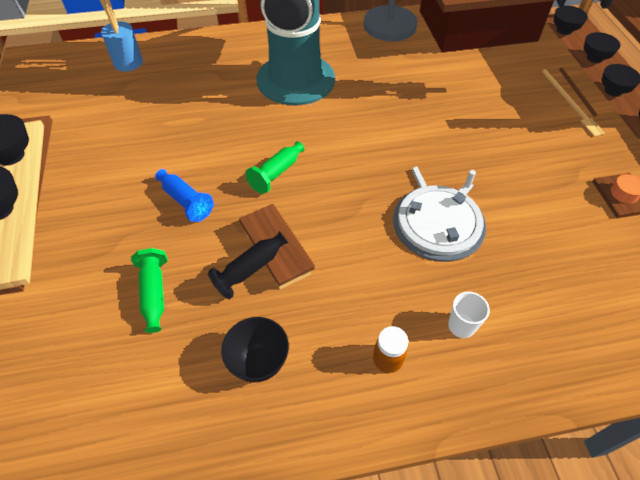

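View pics/side1.png

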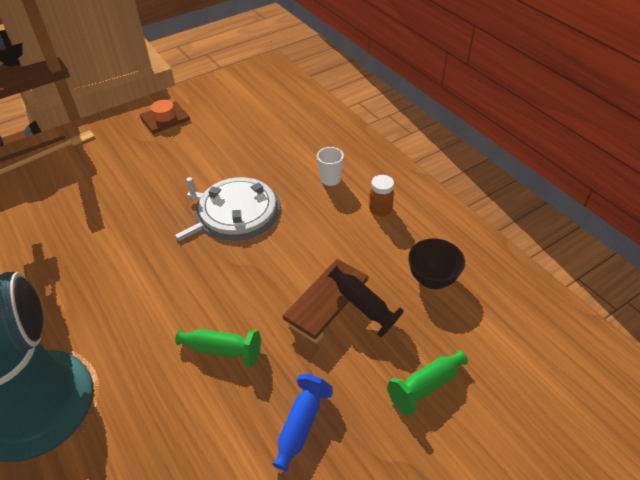

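The candidates in the scene view are black (250,263), blue (185,195), green (275,167) and green (150,290). Only the black one leans on the dark board and matches the description. The holder is at (440,220), with its pin at (470,180) and the mark bar at (417,178). I'll measure these and enlarge a crop.

```bash
cat > m.py <<'E'
from h import *
from scipy.optimize import least_squares
S=[dict(np.load(f)) for f in("s1.npz","s2.npz")]
boxes=[((200,225),(295,302)),((325,262),(405,335))]
pts=[]
for c,((x0,y0),(x1,y1)) in zip(S,boxes):
    W=cloud(c); m=np.zeros((480,640),bool); m[y0:y1,x0:x1]=True
    m&=(c["img"].max(-1)<60)&(W[...,2]>0.008)
    n,l,st,_=cv2.connectedComponentsWithStats(cv2.erode(m.astype(np.uint8),np.ones((3,3))))
    k=1+np.argmax(st[1:,4]); p=W[l==k]; print("vase px",st[k],p.min(0),p.max(0)); pts.append(p)
for P in pts+[np.vstack(pts)]:
    def axis(q):
        ct,st=np.cos(q[3]),np.sin(q[3]); return np.array([ct*np.cos(q[2]),ct*np.sin(q[2]),st])
    def prof(s): return np.interp(s,[0,.010,.0101,.022,.037,.115,.130,.155],[.033,.033,.025,.016,.022,.022,.013,.015])
    def f(q):
        a=axis(q); o=np.array([q[0],q[1],.032*np.cos(q[3])]); d=P-o; s=d@a
        r=np.linalg.norm(d-np.outer(s,a),axis=1)
        e=np.where((s>.04)&(s<.112),r-.022,np.where((s<=.04),np.minimum(r-prof(np.clip(s,0,.155)),.01)*.3,.3*(r-prof(np.clip(s,0,.155)))))
        return np.r_[e, .5*np.maximum(0,-s), .5*np.maximum(0,s-.155)]
    c0=P.mean(0); u=np.linalg.svd(P-c0,full_matrices=False)[2][0]; u=u*np.sign(u[2])
    h=np.arctan2(u[1],u[0]); q0=[c0[0]-.075*np.cos(h),c0[1]-.075*np.sin(h),h,np.radians(22)]
    r=least_squares(f,q0,loss="soft_l1",f_scale=.002)
    print("foot",r.x[:2].round(4),"head",np.degrees(r.x[2:]).round(1),"rms",np.sqrt(np.mean(f(r.x)**2)).round(4))
boxes=[((380,150),(500,265)),((165,165),(290,245))]
for c,((x0,y0),(x1,y1)) in zip(S,boxes):
    W=cloud(c); hsv=cv2.cvtColor(c["img"],cv2.COLOR_BGR2HSV)
    m=np.zeros((480,640),bool); m[y0:y1,x0:x1]=True; z=W[...,2]; g=m&(hsv[...,1]<60)
    pl=g&(abs(z-.024)<.004)
    hull=cv2.convexHull(np.argwhere(pl)[:,::-1].astype(np.int32))
    e=cv2.fitEllipse(hull); xy=np.array([ray(c,*p[0],.024)[:2] for p in hull])
    (cx,cy),R=cv2.minEnclosingCircle(np.float32(W[pl][:,:2])*1000)
    A=np.c_[2*xy,np.ones(len(xy))]; s=np.linalg.lstsq(A,(xy**2).sum(1),rcond=None)[0]
    print("ell",e[0],ray(c,*e[0],.024)[:2].round(4),"circ",cx,cy,R,"ls",s[:2].round(4),np.sqrt(s[2]+s[:2]@s[:2]).round(4))
    C=s[:2]
    d=np.hypot(W[...,0]-C[0],W[...,1]-C[1])
    pin=m&(z>.035)&(z<.08)&(d>.095)&(d<.13); p=W[pin]; print("pin",len(p),p.mean(0).round(4),p.max(0).round(3))
    bar=m&(hsv[...,1]<90)&(z>.006)&(z<.018)&(d>.108)&(d<.165); p=W[bar]; print("bar",len(p),np.median(p,0).round(4),"far",d[bar].max())
    jw=m&(abs(z-.0435)<.005)&(d<.085); n,l,st,ce=cv2.connectedComponentsWithStats(jw.astype(np.uint8))
    for k in range(1,n):
        if st[k,4]>8:
            q=np.median(W[l==k],0)[:2]-C; print(" jaw",st[k,4],np.degrees(np.arctan2(q[1],q[0])),np.hypot(*q))
    for name,q in(("pin",W[pin].mean(0)),("bar",np.median(W[bar],0))):
        v=q[:2]-C; print(name,np.degrees(np.arctan2(v[1],v[0])),np.hypot(*v))
W=cloud(S[0])
for n,p in dict(bowl=(255,350),jar=(391,340),cup=(468,305),board=(275,245)).items(): print(n,W[p[1],p[0]].round(3))
a=cv2.resize(S[0]["img"][215:305,185:320],None,fx=3,fy=3); b=cv2.resize(S[0]["img"][155:265,380:500],None,fx=3,fy=3)
h=330;out=np.hstack([cv2.resize(a,(400,h)),b]);cv2.imwrite("pics/crop1.png",out)
E
python3 m.py
```

```text
vase px [ 210  235   75   62 1394] [ 0.57719844 -0.261161    0.01948674] [ 0.65561977 -0.1151935   0.10110469]
vase px [ 330  269   71   65 1268] [ 0.56955351 -0.262661    0.0256365 ] [ 0.64393846 -0.12130053  0.09818842]
foot [ 0.6246 -0.2528] head [109.4  21.7] rms 0.0007
foot [ 0.6278 -0.2494] head [109.8  21.3] rms 0.0009
foot [ 0.6254 -0.2503] head [108.9  21.3] rms 0.001
ell (442.294189453125, 216.36036682128906) [0.5422 0.2289] circ 533.0586547851562 236.75282287597656 106.62477111816406 ls [0.5389 0.2301] 0.0945
pin 94 [0.4736 0.308  0.0566] [0.479 0.316 0.073]
bar 99 [0.4076 0.216  0.0124] far 0.1582550733145951
 jaw 99 122.34399551807553 0.04740313088279368
 jaw 100 -110.0503311369639 0.06118776496660206
 jaw 110 -3.7111307827247573 0.061359915258084985
pin 130.003123320896 0.10158463799470345
bar -173.87383544011882 0.1320244764078764
ell (232.39190673828125, 202.91868591308594) [0.5345 0.2285] circ 530.2871704101562 235.4373321533203 106.84500885009766 ls [0.5365 0.2319] 0.096
pin 81 [0.4716 0.3082 0.0559] [0.48  0.322 0.074]
bar 130 [0.4109 0.2154 0.0105] far 0.15135585743504767
 jaw 68 -4.503229743995876 0.06319059651709061
 jaw 72 119.93794011617642 0.04575491371817896
 jaw 78 -108.13805649252072 0.061601813881019096
pin 130.34617558986423 0.1001863238903589
bar -172.51813887045242 0.12668359388940914
bowl [ 0.759 -0.199  0.006]
jar [0.82  0.032 0.085]
cup [0.76  0.203 0.037]
board [ 0.591 -0.133  0.086]
```

View pics/crop1.png

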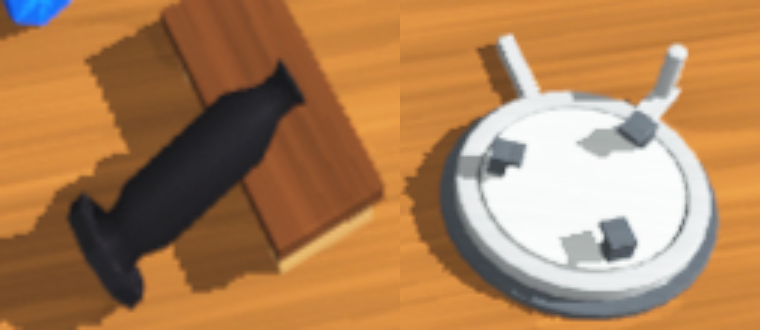

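The crop confirms it: the glossy black vase has its foot at lower left and its mouth over the dark board. The holder's pin is at upper right and the bar at upper left. From the jaw tops in both views I get the holder centre at about (0.5436, 0.2234), the locked mark at 182.8° and the pin at 130°. Next I'll plan the grasp and placing with IK.

```bash
cat > plan.py <<'E'
from h import *
C=np.array([.5436,.2234]); F=np.array([.6255,-.2508]); H=np.radians(109.2); T=np.radians(21.5); S=.078
a=np.array([np.cos(T)*np.cos(H),np.cos(T)*np.sin(H),np.sin(T)])
foot=np.r_[F,.032*np.cos(T)]; grasp=foot+S*a
def pickR(sg):
    y=sg*np.array([np.sin(H),-np.cos(H),0]); z=np.array([0,0,-1.]); return np.c_[np.cross(y,z),y,z]
def placeR(sg,az):   # tool azimuth az (rad), vase axis up
    b=T; z=np.array([np.cos(b)*np.cos(az),np.cos(b)*np.sin(az),-np.sin(b)])
    Rp=pickR(sg); hy=np.array([np.sin(H),-np.cos(H),0])   # y right of heading
    # at pick: horizontal heading h turns to up; tool z (down) turns to pitch b below horizontal, azimuth along heading
    y=sg*np.array([np.sin(az),-np.cos(az),0]); return np.c_[np.cross(y,z),y,z]
def rv(R): return Ro.from_matrix(R).as_rotvec()
def tcp(g,R): return g+.019*R[:,2]
E
python3 - <<'E'
from plan import *
for sg in(1,-1):
    R=pickR(sg); m=R.T@a
    print(sg,[None if (q:=env.inverse_kinematics(tcp(grasp+[0,0,d],R),rv(R))) is None else np.round(q,2) for d in(0,.12)])
    for az in range(-180,180,20):
        Q=placeR(sg,np.radians(az))
        g=np.r_[C,.024+S]
        qs=[env.inverse_kinematics(tcp(g+[0,0,d],Q),rv(Q)) for d in(0,.08)]
        back=env.inverse_kinematics(tcp(g-.12*Q[:,2],Q),rv(Q))
        if all(q is not None for q in qs): print(az,(Q@m).round(2),np.round(qs[0],2),np.round(qs[1],2),back is not None)
for sg in (1,-1):
    for th in(130,155,183):
        t=np.radians(th); r=np.array([np.cos(t),np.sin(t),0]); y=sg*np.array([-r[1],r[0],0]); z=np.array([0,0,-1.])
        R=np.c_[np.cross(y,z),y,z]; q=env.inverse_kinematics(np.r_[C+.112*r[:2],.034],rv(R)); print(sg,th,None if q is None else np.round(q,2))
E
```

```text
1 [array([-0.33,  0.34,  1.86, -0.  ,  0.95, -0.67]), array([-0.33,  0.22,  1.77, -0.  ,  1.16, -0.67])]
-180 [-0. -0.  1.] [ 0.23  0.97  1.19  0.25  2.16 -1.35] [ 0.23  0.88  1.19  0.27  2.24 -1.32] True
-160 [-0. -0.  1.] [ 0.35  0.99  1.14 -0.    2.2  -1.57] [ 0.35  0.91  1.13 -0.    2.29 -1.57] True
-140 [-0. -0.  1.] [ 0.47  0.98  1.17 -0.26  2.16 -1.8 ] [ 0.47  0.89  1.17 -0.27  2.25 -1.83] True
-120 [-0. -0.  1.] [ 0.59  0.92  1.28 -0.48  2.05 -1.98] [ 0.59  0.83  1.28 -0.51  2.13 -2.04] True
-100 [ 0. -0.  1.] [ 0.7   0.83  1.45 -0.68  1.88 -2.11] [ 0.7   0.73  1.45 -0.7   1.96 -2.17] True
-80 [0. 0. 1.] [ 0.8   0.72  1.66 -0.86  1.68 -2.17] [ 0.8   0.61  1.66 -0.87  1.76 -2.26] True
-60 [ 0. -0.  1.] [ 0.88  0.59  1.89 -1.07  1.48 -2.18] [ 0.88  0.47  1.89 -1.06  1.54 -2.3 ] True
0 [0. 0. 1.] [ 0.71  0.2   2.55  4.    0.92 -1.88] [ 0.71 -0.04  2.55  4.19  0.77 -2.16] False
60 [-0.  0.  1.] [-0.2   0.29  2.41  1.69  1.1  -1.1 ] [-0.2   0.09  2.4   1.59  1.08 -0.87] True
80 [-0.  0.  1.] [-0.24  0.43  2.19  1.32  1.28 -1.02] [-0.24  0.27  2.18  1.28  1.32 -0.85] True
100 [-0. 
[... 1372 characters left out ...]
0.  1.] [-0.24  0.43  2.19  1.32  1.28  2.12] [-0.24  0.27  2.18  1.28  1.32  2.29] True
100 [-0. -0.  1.] [-0.19  0.56  1.95  1.06  1.47  2.16] [-0.19  0.43  1.94  1.05  1.54  2.28] True
120 [-0.  0.  1.] [-0.11  0.69  1.71  0.85  1.67  2.15] [-0.11  0.58  1.71  0.86  1.75  2.24] True
140 [-0.  0.  1.] [-0.01  0.8   1.5   0.67  1.86  2.09] [-0.01  0.7   1.49  0.69  1.95  2.16] True
160 [-0. -0.  1.] [0.1  0.9  1.32 0.47 2.03 1.97] [0.1  0.81 1.31 0.5  2.12 2.02] True
1 130 None
1 155 [ 0.5   0.16  2.1  -0.    0.88  2.51]
1 183 [0.42 0.1  2.17 0.   0.87 1.93]
-1 130 [ 0.54  0.24  2.   -0.    0.9  -0.16]
-1 155 [ 0.5   0.16  2.1  -0.    0.88 -0.63]
-1 183 [ 0.42  0.1   2.17 -0.    0.87 -1.21]
```

```bash
cat > t1.py <<'E'
from plan import *
R=pickR(1); p=tcp(grasp,R)
env.move_ptp(p+[0,0,.10],rv(R))
hit=env.move_linear(p,vel=.12,stop_force=6); print("hit",hit,env.read_ee_pos()-p)
if not hit:
    env.set_gripper(0.3); print("w",env.read_gripper_width())
    env.move_linear(p+[0,0,.03],vel=.06); env.move_linear(p+[0,0,.12],vel=.15)
    print("w",env.read_gripper_width(),env.read_contact_force())
    Q=placeR(1,np.radians(120)); g=np.r_[C,.024+S]
    env.move_ptp(tcp(g+[0,0,.07],Q),rv(Q))
    x=imaging.camera("scene");y=imaging.camera("side");np.savez("s3.npz",**x);np.savez("s4.npz",**y)
    cv2.imwrite("pics/up.png",np.hstack([cv2.resize(x["img"][60:280,350:530],(390,477)),cv2.resize(y["img"][60:260,150:330],(410,477))]))
print(env.read_clock(),env.read_contact_force())
E
python3 t1.py
```

```text
hit False [ 0.00081877 -0.00027297  0.00087188]
w 0.47140987091614084
w 0.46949806354090967 [-1.60302064 -0.14004452 -2.08445582]
8.1167 [ 0.049867   -0.43446932 -2.04312896]
```

View pics/up.png

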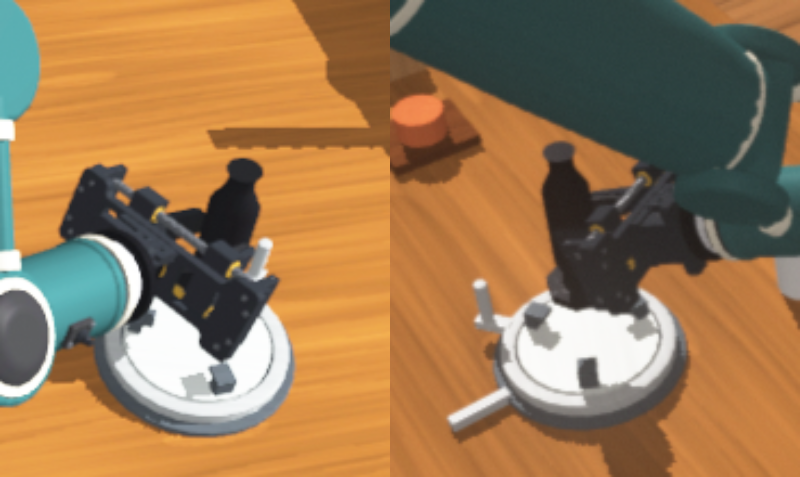

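The vase is held upright above the plate: the lip is at crop pixel (245,170) in the left (scene) view and (558,150) in the right (side) view. I'll check its axis position numerically from the neck and lip.

Run:
```python
from plan import *
from scipy.optimize import least_squares
for f in("s3.npz","s4.npz"):
    c=dict(np.load(f)); W=cloud(c); d=np.hypot(W[...,0]-C[0],W[...,1]-C[1]); cam=-c["R"].T@c["t"]
    m=(c["img"].max(-1)<75)&(d<.035)&(W[...,2]>.19)&(W[...,2]<.26)
    P=W[m]
    lip=P[P[:,2]>.245]; print(len(P),"lip mean",len(lip),lip.mean(0).round(4),lip.max(0).round(4),lip.min(0).round(4))
    B=P[P[:,2]<.207]
    r=least_squares(lambda q:np.hypot(B[:,0]-q[0],B[:,1]-q[1])-.022,C,loss="soft_l1",f_scale=.002); print("body z~.2",len(B),r.x.round(4))
    # foot: points in z .09-.105
    D=W[(c["img"].max(-1)<75)&(d<.05)&(W[...,2]>.088)&(W[...,2]<.112)]; print("foot",len(D),D.min(0).round(4),D.max(0).round(4))
```

```text
687 lip mean 150 [0.5424 0.2202 0.2505] [0.5559 0.2342 0.2542] [0.5264 0.2075 0.2456]
body z~.2 158 [0.5412 0.2205]
foot 38 [0.5174 0.1915 0.102 ] [0.5381 0.2094 0.1088]
482 lip mean 69 [0.5424 0.2192 0.2492] [0.555  0.2327 0.2525] [0.5321 0.2081 0.2453]
body z~.2 133 [0.5443 0.2228]
foot 97 [0.5131 0.1888 0.0948] [0.5403 0.2477 0.1117]
```

Lip, body and foot agree with the holder axis to about 3 mm, so the tilt is about 1° or less. I'll lower gently until contact and release.

```bash
cat > t2.py <<'E'
from plan import *
Q=placeR(1,np.radians(120)); g=np.r_[C+[.0005,.0015],.024+S]; p=tcp(g,Q)
env.move_linear(p+[0,0,.012],vel=.10); env.wait(.3)
f0=env.read_contact_force()
hit=env.move_linear(p-[0,0,.008],vel=.015,stop_force=2.5); e=env.read_ee_pos()
print("hit",hit,(e-p).round(4),env.read_contact_force()-f0)
if hit:
    env.set_gripper(.62); env.set_gripper(1.0)
    env.move_linear(e-.13*Q[:,2],vel=.12)
    env.move_linear(env.read_ee_pos()+[0,0,.08],vel=.25)
    x=imaging.camera("scene");y=imaging.camera("side");np.savez("s5.npz",**x);np.savez("s6.npz",**y)
    cv2.imwrite("pics/set.png",np.hstack([cv2.resize(x["img"][60:280,350:530],(390,477)),cv2.resize(y["img"][60:260,150:330],(410,477))]))
print(env.read_clock())
E
python3 t2.py
```

```text
hit True [ 0.      0.0001 -0.0008] [ 1.55979502 -0.96424074  5.11924556]
12.8667
```

View pics/set.png

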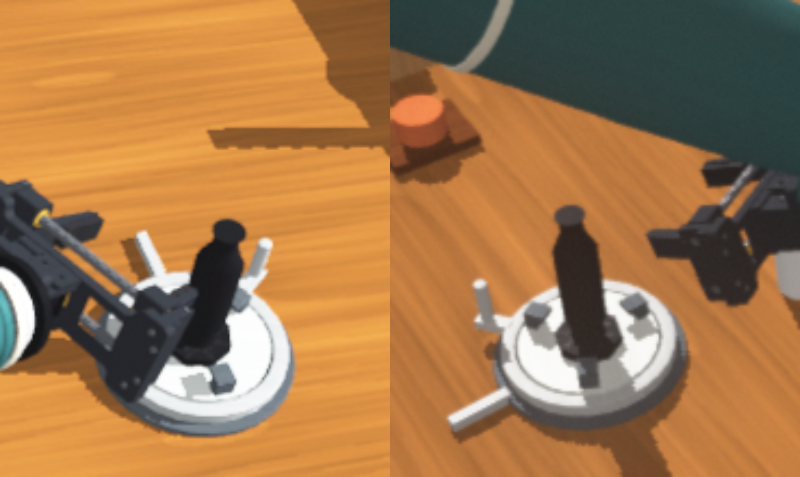

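The vase stands upright in the middle: foot at crop pixel (205,345) in the scene view and (590,340) in the side view, jaws open around it. Next I'll grip the thumb pin, jaws tangential, and take it round the arc.

```bash
cat > t3.py <<'E'
from plan import *
def pose(th,z=.034):
    t=np.radians(th); r=np.array([np.cos(t),np.sin(t),0]); y=-np.array([-r[1],r[0],0]); k=np.array([0,0,-1.])
    return np.r_[C+.112*r[:2],z],rv(np.c_[np.cross(y,k),y,k])
p,o=pose(130.2)
env.move_ptp([.45,-.05,.32],o)
env.move_ptp(p+[0,0,.24],o)
env.move_linear(p+[0,0,.05],vel=.2)
if env.move_linear(p,vel=.08,stop_force=6): print("blocked",env.read_ee_pos()-p,env.read_contact_force()); raise SystemExit
env.set_gripper(0.0); print("w",env.read_gripper_width()*88,env.read_contact_force().round(1),env.read_clock())
f0=env.read_contact_force()
for th in list(np.arange(137,180,7))+[181,183,185,187]:
    p,o=pose(th); h=env.move_linear(p,vel=.05 if th<180 else .015,attitude=o,stop_force=15 if th<180 else 9)
    e=env.read_ee_pos()[:2]-C; print(th,h,np.degrees(np.arctan2(e[1],e[0])).round(2)%360,np.hypot(*e).round(4),(env.read_contact_force()-f0).round(1))
    if h: break
print(env.read_clock())
E
python3 t3.py
```

```text
w 12.853175159928133 [ 1.   1.9 -0.5] 18.2417
137 False 137.23 0.1117 [-0.9 -3.6  1.8]
144 False 143.97 0.1114 [ 2.2 -4.1  0.7]
151 False 150.86 0.111 [ 3.3 -5.3 -1. ]
158 False 157.77 0.1106 [ 5.4 -4.9 -2.9]
165 False 164.71 0.1102 [ 5.9 -4.9 -3.6]
172 False 171.64 0.1097 [ 6.9 -3.6 -5.6]
179 False 178.64 0.1093 [ 6.6 -2.2 -7.4]
181 False 180.4 0.1091 [ 8.9 -0.6 -7.8]
183 True 180.74 0.109 [-0.2 -0.1  1.8]
21.85
```

The stop at 183° looks like radial slip in the grip: the force dropped to about zero rather than building up tangentially. I'll continue to the end stop.

```bash
cat > t4.py <<'E'
exec(open("t3.py").read().split("p,o=pose(130.2)")[0])
f0=env.read_contact_force(); print(f0.round(1))
for th in [183,185,187,189]:
    p,o=pose(th); h=env.move_linear(p,vel=.02,attitude=o,stop_force=12)
    e=env.read_ee_pos()[:2]-C; print(th,h,np.degrees(np.arctan2(e[1],e[0])).round(2)%360,np.hypot(*e).round(4),(env.read_contact_force()).round(1))
    if h: break
x=imaging.camera("scene");y=imaging.camera("side")
cv2.imwrite("pics/lock.png",np.hstack([cv2.resize(x["img"][60:280,350:530],(390,477)),cv2.resize(y["img"][60:260,150:330],(410,477))]))
print(env.read_clock())
E
python3 t4.py
```

```text
[0.8 1.8 1.4]
183 True 180.68 0.1089 [1.  2.4 1.4]
22.1583
```

View pics/lock.png

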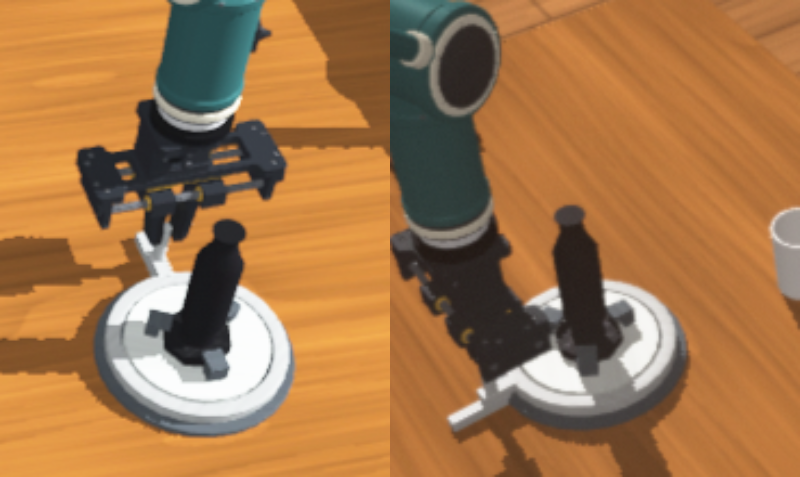

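In the scene view the lug now lies against the bar at crop pixel (160,260), and the jaws sit over the foot. I'll push once more, purely tangentially, to confirm the end stop, then release and inspect.

```bash
cat > t5.py <<'E'
from plan import *
e=env.read_ee_pos(); h=env.move_linear(e+[0,-.008,0],vel=.02,stop_force=20)
print(h,(env.read_ee_pos()-e).round(4),env.read_contact_force().round(1))
env.set_gripper(.5); e=env.read_ee_pos()
env.move_linear(e+[0,0,.08],vel=.12); env.move_linear(e+[0,0,.22],vel=.25); env.move_ptp([.45,-.15,.35],env.read_tool_rot())
x=imaging.camera("scene");y=imaging.camera("side");np.savez("s7.npz",**x);np.savez("s8.npz",**y)
cv2.imwrite("pics/lock2.png",np.hstack([cv2.resize(x["img"][140:270,370:500],(400,400),interpolation=2),cv2.resize(y["img"][120:250,165:295],(400,400),interpolation=2)]))
print(env.read_clock())
for c,((x0,y0),(x1,y1)) in zip((x,y),[((380,130),(500,265)),((165,120),(290,250))]):
    W=cloud(c); z=W[...,2]; d=np.hypot(W[...,0]-C[0],W[...,1]-C[1]); m=np.zeros((480,640),bool); m[y0:y1,x0:x1]=True
    pin=W[m&(z>.035)&(z<.08)&(d>.09)&(d<.135)]; bar=W[m&(z>.006)&(z<.018)&(d>.128)&(d<.165)&(cv2.cvtColor(c["img"],40)[...,1]<90)]
    for n,q in(("pin",pin.mean(0)),("bar",np.median(bar,0))): v=q[:2]-C; print(n,q.round(4),np.degrees(np.arctan2(v[1],v[0]))%360,np.hypot(*v))
    J=(c["img"].max(-1)<75)&m&(d<.03)&(z>.16); print("lip",W[J].mean(0).round(4),W[J].max(0).round(4))
    j=m&(abs(z-.0435)<.004)&(d<.085)&(d>.03); n,l,st,ce=cv2.connectedComponentsWithStats(j.astype(np.uint8))
    for k in range(1,n):
        if st[k,4]>15: print(" jaw",st[k,4],(np.median(W[l==k],0)[:2]-C).round(4))
E
python3 t5.py
```

```text
True [ 0.      0.0002 -0.    ] [0.3 2.2 1.4]
26.1167
pin [0.434  0.2169 0.0566] 183.40636475349822 0.10981558689792606
bar [0.3976 0.2156 0.0125] 183.07368466567328 0.1462490570146341
lip [0.5458 0.221  0.1752] [0.5587 0.2364 0.1823]
 jaw 25 [-0.0187  0.0403]
 jaw 90 [-0.0185 -0.0365]
 jaw 97 [0.0418 0.0012]
pin [0.4316 0.2169 0.0561] 183.31295933348747 0.11222521402149753
bar [0.3996 0.2175 0.0106] 182.3591574004585 0.14412291923237228
lip [0.539  0.2207 0.1732] [0.55   0.2362 0.1818]
 jaw 52 [0.0396 0.0024]
 jaw 55 [-0.0222  0.0353]
 jaw 60 [-0.0197 -0.0363]
```

View pics/lock2.png

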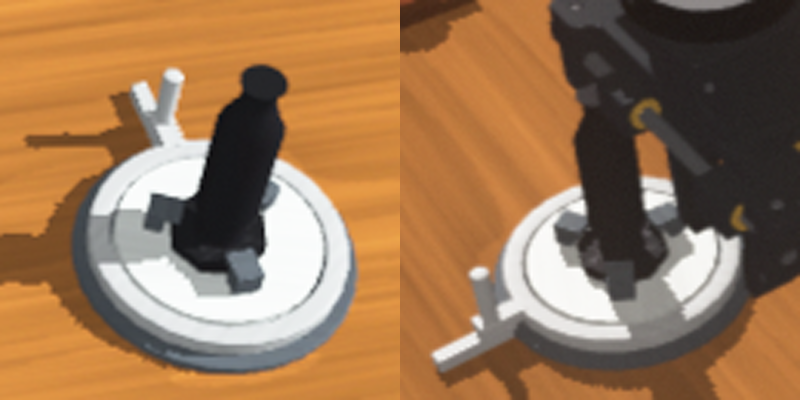

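Pin at 183.4° against bar at 182.4–183.1°, the jaws moved in about 17 mm, and the vase is upright with the arm clear. Handing in.

```bash
python3 -c "
from h import *
env.job_done(); print(env.read_clock())"
```

```text
the job is handed in; nothing more can be done
the job is handed in; nothing more can be done
```

The vase now stands upright in the middle of the holder's plate with the jaws closed over its foot, and the collar is turned to the locked mark. I handed the job in at about 26 s on the clock; no verdict is reported.

- **Vase:** I set it down at about 15 mm/s. The stop was set at 2.5 N and the reading afterwards was about 5 N. After locking, its lip is about 2–5 mm from the plate centre I measured, with most of that difference between the two views coming from the camera depth.
- **Collar:** I turned it by gripping the thumb pin. The pin reads 183.4° and the locked mark 182.4–183.1°, which agree within measurement error. The jaws moved in about 17 mm, and three further pushes at the end, with stops at 9, 12 and 20 N, got no further movement.
- **One disagreement:** the arm's own position put the pin at 180.7°, about 2.5° short of the camera reading. It also read about 3 mm closer to the axis than the pin's nominal 112 mm. I put this down to the pin shifting in the grip and a small error in the centre I measured, and I trusted the cameras.
- **Bowl, jar and cup:** I planned every move clear of them and felt no unexpected contact, but I did not measure them again at the end.

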